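# Load the format plate into the filling nest

## Task

In the slanted two-lane stand are two aluminium format plates. Slide the one with the tongue at its end up out of its slot and lower it, without dropping it, into the white nest's pocket of the same outline, wells up, so that it sits flat and fully home, and let go. Leave the square-ended plate in its slot and do not disturb the other things on the bench.

Things in the scene. Friction and masses are not known exactly. Their poses are not given: they have to be found in the camera images.
- tongue_plate: The plate to load: aluminium, 120 x 60 x 12 mm plus a tongue 30 long, 28 wide, 12 thick on the middle of one short end; 0.26 kg; two rows of four dark round wells on its upper face. Origin: underside centre of the 120 x 60 body. x along its length to the tongue, y across its width, z out of the wells' face. Starts in either lane of the stand, tongue uphill.
- plain_plate: The other plate: the same body and wells but square-ended, no tongue, in the other lane. Same origin and axes. It stays there.
- stand: Fixed stand, steel base 130 x 230 x 12 mm, with two white lanes side by side, 125 mm between centres (y = +62.5 and -62.5 mm), sloping 30 degrees from horizontal, rising along the stand's +x. Each holds one plate. Above its slot a plate rests only on a spine 34 mm wide, so its long edges are free for fingers. Origin: under the base, on the table; x uphill, y across, z up.
- slot_a (a point): Middle of the slot mouth of the lane at the stand's +y, on the lane's bed under the plate. Below it the lower 40 mm of the plate is enclosed all round (outside 84 mm wide; the cover stands 8 mm above the plate's face; 2 to 3 mm play), so a plate comes out only by sliding uphill along its own length by more than 40 mm. Axes as the stand.
- slot_b (a point): Middle of the slot mouth of the lane at the stand's -y, on the lane's bed under the plate. Below it the lower 40 mm of the plate is enclosed all round (outside 84 mm wide; the cover stands 8 mm above the plate's face; 2 to 3 mm play), so a plate comes out only by sliding uphill along its own length by more than 40 mm. Axes as the stand.
- nest: Fixed white nest on a steel base 210 x 130 x 12 mm, with a pocket 124 x 64 mm, 8 mm deep (rim 42 mm above the table), and a 32 mm wide slot for the tongue at its +x end. Its long walls are cut away over the middle 68 mm, where the floor is only 36 mm wide: fingers may reach 22 mm below the floor there. Origin: on the table under the pocket's centre; x towards the tongue slot, z up.
- nest_seat (a point): Centre of the 124 x 64 mm pocket's floor, 34 mm above the table; axes as the nest. The seated plate's origin lies here, its x along the nest's x.
- scoop: Bystander: loose spoon-like metal scoop 150 mm long lying between stand and nest, origin at its underside centre
- sieve: Bystander: loose round steel sieve pan, 120 mm across, 45 mm high, origin at its underside centre
- vial_rack: Bystander: loose white block of green-capped vials, 60 x 130 x 55 mm, origin at its underside centre
- remote: Bystander: loose white remote control 150 x 42 x 19 mm, origin at its underside centre
- dish: Bystander: loose small steel dish 90 mm across, 20 mm high, origin at its underside centre
- jar: Bystander: loose amber jar 60 mm across, 85 mm high, origin at its underside centre
Things that resemble listed ones, but are neither listed nor needed, are in the scene too. What is shaped like the tongue_plate but blue or orange is not meant.

How it is judged:
By the outcome, as a careful person would: the job done as asked, in the order asked, and still so for the second after the job is handed in, with the robot touching nothing.
It also fails if it takes over 42 s, if anything falls off the work surface, if the arm or the gripper's body presses on something with over 40 N, if the wrist force passes 120 N, or if a joint passes its speed limit or range.

## Robot

A 7-joint arm with a two-finger parallel gripper is mounted at the origin on the work surface. World frame = base frame: x ahead of the robot, y to its left, z up, the work surface at z = 0. Lengths are in m, angles in rad, forces in N, time in s.
With the tool pointing down it reaches from about 0.425 to 0.8 m from the base axis. Payload 8.3 kg.
Tool frame: the origin (TCP) lies at the very end of the fingers, on their centre line; the grasp point (between the pads) lies 19 mm behind it (manip.tcp_to_grasp is the z of the grasp point in the tool frame, in m); z points along the fingers, y is the line along which they close (so a half turn about z gives the same grasp; the last joint's range is limited). The gripper opens to 85 mm and grips with 20 to 120 N. Pads are 22 mm wide; open, the fingers measure 114 mm over their backs; the gripper's body (76 mm by 85 mm) begins 54 mm behind the grasp point. The pads swing forward as they close: fully open they stand 13 mm farther back than shut.
Start: joints at [-1.233, 0.383, 0.016, 1.37, -0.006, 1.388, -0.046], TCP at [0.244, 0.575, 0.231] pointing down, gripper open.
Joint ranges: [-2.95, 2.95], [-0.25, 2.06], [-1.52, 1.56], [0.18, 2.33], [-1.44, 4.58], [0.02, 2.06], [-3.01, 3.01]. Speed limits (rad/s): [2.39, 2.39, 3.01, 3.01, 3.14, 3.14, 3.14].

## Interface

Orientations are given as a unit quaternion [x, y, z, w].
In Python, from bench import manip, fingers, kinematics, sensors, camera, hand_in gives the robot as it stands. Calls block until the motion is done:
- manip.reach(position, orientation): joint-space move of the TCP to a pose.
- manip.movel(position, ori=None, rate=0.15, contact_N=None): straight line of the TCP; ori=None keeps the orientation; rate is the mean speed in m/s. With contact_N (N) it stops when the force on the tool has changed by that much, and returns True; else False.
- manip.move_j(angles): joint-space move.
- fingers.let_go() and fingers.close_gripper(f_grip=None): open the fingers fully, or close them until they stop; f_grip is the grip in N (None keeps the last).
- manip.wait(seconds).
- kinematics.solve_ik(position, orientation): joint angles nearest the present ones, or None.
- sensors.sense(): the state.
- camera(name): name is "scene" or "top"; returns a dict with "image" (480x640x3 uint8, blue, green, red), "vertical_fov" (degrees; the focal length in pixels is half the picture's height over the tangent of half this angle, whatever the lens; pixels are square), "cx", "cy" (the principal point, pixels), "rvec" (rotation vector, rad) and "tvec" (3), from world to camera coordinates, as OpenCV has them. Camera axes: x right, y down, z forward; pixel columns grow to the right and rows downward; lengths in m; the calibration is good to about 2 mm. A picture is of the moment at which its call begins. There is no depth.
A pose or a line that the arm cannot do raises manip.Unreachable and nothing moves.
- hand_in(): hands the job in; it is judged then, once.
The state is a dict: "t": time; "q": joint angles; "qvel": joint speeds; "joint_efforts": joint torques, N m; "eef_pos": TCP position; "tool_rot": TCP orientation; "wrist_force": force on the tool from outside, world axes, zero at the start; "moment": the same for the moment, N m; "opening": opening from 0.0 (shut) to 1.0 (fully open); "finger_force": force on a finger pad.
Only numpy, scipy, OpenCV 4.12 (cv2) and the standard library are available. Lean on these libraries where they do the work, as an engineer would, in place of code of your own. Each camera call takes 0.05 s, during which the arm holds its last target. There are 200 camera calls.

## Working session

There is one attempt and no reset: what is moved stays moved. The work goes in short steps, each a Python script; the robot and the scene stay as the last script left them, time stands still between calls to the robot, and variables do not carry over. Pictures are saved under pics/ and viewed, at most 10 in all, crops included, and the job is handed in when it is done.

```bash
ls; mkdir -p pics; python3 - <<'E'
from bench import *
import cv2,pickle
for n in("scene","top"):
    c=camera(n); cv2.imwrite(f"pics/{n}0.png",c["image"]); pickle.dump(c,open(f"{n}0.pkl","wb")); print(n,c["vertical_fov"],c["cx"],c["cy"],c["rvec"],c["tvec"])
print(sensors.sense(), manip.tcp_to_grasp)
E
```

```text
pics
scene 46.64532988869123 312.4932676903001 231.52959399480005 [ 1.86400654  2.02159436 -0.54532422] [ 0.02079403 -0.41250289  1.52406503]
top 47.27572666090724 318.3056724010768 229.57519860409099 [ 2.14568063 -2.19782924  0.13259332] [0.01108629 0.51122764 1.42564945]
{'t': 0.1, 'q': array([-1.2329056 ,  0.38417769,  0.0163828 ,  1.37108458, -0.00632773,
        1.38822063, -0.04650067]), 'qvel': array([-0.00054687, -0.00169091, -0.00114362, -0.00332064, -0.00046824,
       -0.00049279, -0.0001253 ]), 'joint_efforts': array([ 3.48958012e-03, -6.29133439e+01,  8.47859904e-01, -3.72760141e+01,
        1.70047214e-02,  1.03813206e-02, -3.25045676e-05]), 'eef_pos': array([0.24361654, 0.57504651, 0.23034813]), 'tool_rot': array([ 1.99032088e-01,  9.79992541e-01, -9.03017998e-04, -1.80759643e-04]), 'wrist_force': array([-0.28689354, -0.15517513,  0.3038771 ]), 'moment': array([0.00220915, 0.03141629, 0.02430783]), 'finger_force': 0.0, 'opening': 0.9964135441082003} -0.0187
```

View pics/scene0.png

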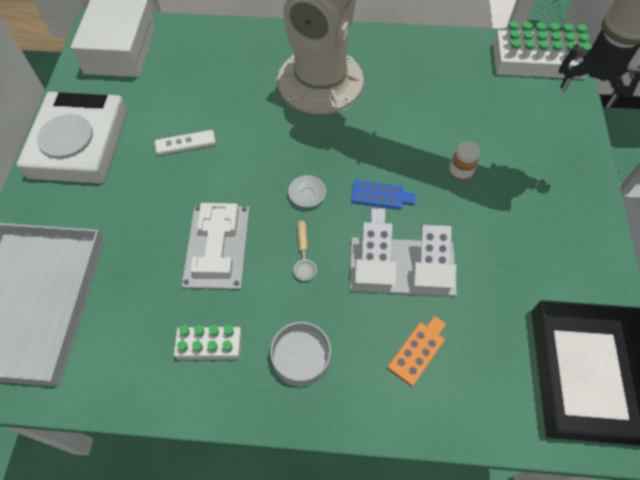

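View pics/top0.png

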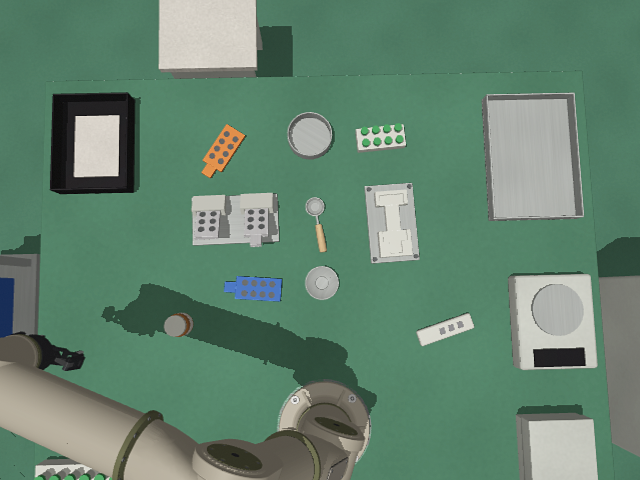

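The scene view shows the tongued aluminium plate at (377,240) and the square one at (435,243). The nest is at (214,243). In the top view they are at (257,222), (207,222) and (392,222).
Possible mix-ups: the plain plate (top 207,222), the blue plate (top 257,288) and the orange plate (top 223,150). I choose the aluminium plate with a tongue at top (257,222), and check it in a close crop.

```bash
python3 - <<'E'
import cv2,pickle,numpy as np
T=pickle.load(open("top0.pkl","rb"))["image"];S=pickle.load(open("scene0.pkl","rb"))["image"]
def crop(I,x,y): # 120x90 at origin
    return cv2.resize(I[y:y+90,x:x+120],(400,300),interpolation=cv2.INTER_CUBIC)
cv2.imwrite("pics/crops.png",np.vstack([np.hstack([crop(T,180,175),crop(S,345,205)]),np.hstack([crop(T,335,178),crop(S,155,200)])]))
E
```

```text
(no output)
```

View pics/crops.png

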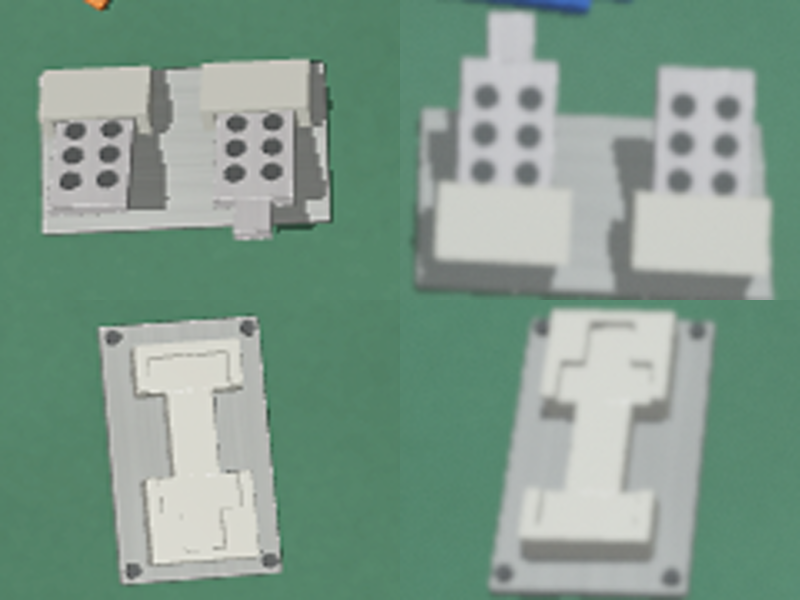

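The crop confirms it: the tongue plate is the top-view right lane, with 3 well pairs visible and the tongue pointing towards the robot (top 255,240). The nest's tongue slot also points at the robot (top ≈396,255). Next I triangulate the wells, tongue and nest features.

```bash
cat > h.py <<'E'
import cv2,pickle,numpy as np
def cam(c):
    f=240/np.tan(np.radians(c["vertical_fov"]/2)); K=np.array([[f,0,c["cx"]],[0,f,c["cy"]],[0,0,1.]])
    R=cv2.Rodrigues(np.array(c["rvec"],float))[0]; return K,R,np.array(c["tvec"],float).reshape(3,1)
def tri(ct,cs,pt,ps):
    P=[]
    for c in(ct,cs):
        K,R,t=cam(c);P.append(K@np.hstack([R,t]))
    X=cv2.triangulatePoints(P[0],P[1],np.array(pt,float).T,np.array(ps,float).T); return (X[:3]/X[3]).T
def plane(c,p,z):
    K,R,t=cam(c);p=np.atleast_2d(np.array(p,float))
    d=(R.T@np.linalg.inv(K)@np.c_[p,np.ones(len(p))].T).T; o=(-R.T@t).ravel()
    return o+d*((z-o[2])/d[:,2])[:,None]
def proj(c,X):
    K,R,t=cam(c); return cv2.projectPoints(np.array(X,float).reshape(-1,1,3),cv2.Rodrigues(R)[0],t,K,None)[0].reshape(-1,2)
def darks(I,x0,y0,x1,y1,thr=110,amin=6,amax=80):
    g=cv2.cvtColor(I,cv2.COLOR_BGR2GRAY)[y0:y1,x0:x1]; k=4
    g=cv2.resize(g,None,fx=k,fy=k,interpolation=cv2.INTER_CUBIC)
    n,l,s,cen=cv2.connectedComponentsWithStats((g<thr).astype(np.uint8))
    return [((c[0]+.5)/k-.5+x0,(c[1]+.5)/k-.5+y0,s_[4]/k/k) for c,s_ in list(zip(cen,s))[1:] if amin<s_[4]/k/k<amax]
E
python3 - <<'E'
from h import *
np.set_printoptions(precision=4,suppress=True)
T=pickle.load(open("top0.pkl","rb"));S=pickle.load(open("scene0.pkl","rb"))
for n,c,b in(("Twell R",T,(244,206,269,234)),("Twell L",T,(194,208,220,236)),("Swell L",S,(362,226,392,261)),("Swell R",S,(422,228,452,263)),("Tnest",T,(362,182,422,266)),("Snest",S,(180,204,252,292))):
    print(n);print(np.round(np.array(darks(c["image"],*b)),2).tolist())
E
```

```text
Twell R
[[261.33, 211.23, 20.56], [268.15, 220.98, 17.0], [250.42, 211.66, 19.06], [261.14, 218.61, 20.0], [250.17, 219.0, 21.12], [261.03, 226.03, 21.25], [249.88, 226.58, 21.25]]
Twell L
[[212.9, 213.38, 19.5], [202.11, 213.89, 20.44], [218.85, 227.62, 15.62], [201.36, 221.22, 21.12], [212.25, 220.78, 20.56], [211.6, 228.26, 21.94], [200.52, 228.87, 22.31]]
Swell L
[[370.38, 233.56, 12.0], [383.68, 234.08, 12.5], [369.95, 244.84, 12.56], [383.05, 245.39, 12.38], [369.39, 256.04, 12.44], [382.57, 256.76, 10.38]]
Swell R
[[429.59, 236.11, 13.25], [442.84, 236.94, 14.0], [429.01, 247.67, 12.25], [442.11, 248.22, 12.62], [428.28, 258.89, 11.75], [441.86, 259.49, 12.56]]
Tnest
[[393.94, 182.65, 8.88], [381.37, 183.64, 9.25], [408.62, 186.01, 11.62], [368.5, 184.66, 6.94], [368.46, 188.88, 11.25], [414.33, 199.37, 6.44], [415.28, 211.14, 9.0], [418.33, 241.83, 6.94], [416.85, 254.71, 17.88], [374.31, 258.82, 11.94]]
Snest
[[197.1, 207.9, 6.12], [243.82, 209.0, 6.38], [185.82, 281.78, 7.12], [235.93, 283.09, 6.31], [193.49, 288.69, 39.56], [223.99, 289.36, 59.19]]
```

```bash
python3 - <<'E'
from h import *
np.set_printoptions(precision=4,suppress=True)
T=pickle.load(open("top0.pkl","rb"));S=pickle.load(open("scene0.pkl","rb"))
# wells: order uphill->down, +y first then -y
tp=np.array([(249.88,226.58),(261.03,226.03),(250.17,219.0),(261.14,218.61),(250.42,211.66),(261.33,211.23)])
sp=np.array([(383.68,234.08),(370.38,233.56),(383.05,245.39),(369.95,244.84),(382.57,256.76),(369.39,256.04)])
pl=np.array([(200.52,228.87),(211.6,228.26),(201.36,221.22),(212.25,220.78),(202.11,213.89),(212.9,213.38)])
ps=np.array([(442.84,236.94),(429.59,236.11),(442.11,248.22),(429.01,247.67),(441.86,259.49),(428.28,258.89)])
for n,a,b in(("tongue",tp,sp),("plain",pl,ps)):
    X=tri(T,S,a,b);print(n);print(X)
    u=((X[0]+X[1])-(X[4]+X[5]))/4;print("uphill/row",u,np.linalg.norm(u),"slope",np.degrees(np.arctan2(u[2],np.hypot(*u[:2]))),"yaw",np.degrees(np.arctan2(u[1],u[0])))
    v=(X[::2]-X[1::2]).mean(0);print("across",v,np.linalg.norm(v),"ctr",X.mean(0))
    print("reproj",np.abs(proj(T,X)-a).max(),np.abs(proj(S,X)-b).max())
X=tri(T,S,[(408.62,186.01),(368.46,188.88),(374.31,258.82),(416.85,254.71)],[(185.82,281.78),(235.93,283.09),(243.82,209.0),(197.1,207.9)])
print("nest holes tri\n",X)
print("plane12 S",plane(S,[(185.82,281.78),(235.93,283.09),(243.82,209.0),(197.1,207.9)],.012))
print("plane12 T",plane(T,[(408.62,186.01),(368.46,188.88),(374.31,258.82),(416.85,254.71)],.012))
# big labelled nest images, enhanced contrast
def big(c,x,y,w=60,h=90,k=6.6667):
    I=c["image"][y:y+h,x:x+w].astype(float)
    I=np.clip((I-140)*2.3,0,255).astype(np.uint8)
    return cv2.resize(I,(400,600),interpolation=cv2.INTER_CUBIC)
cv2.imwrite("pics/nest.png",np.hstack([big(T,364,182),big(S,184,202)]))
E
```

```text
tongue
[[0.5168 0.1748 0.0851]
 [0.5176 0.1465 0.0849]
 [0.5378 0.1752 0.0732]
 [0.5382 0.1472 0.0724]
 [0.5586 0.1757 0.0606]
 [0.5591 0.1476 0.0606]]
uphill/row [-0.0208 -0.0005  0.0122] 0.024139614096697515 slope 30.326113635761942 yaw -178.66735626098026
across [-0.0006  0.0281  0.0004] 0.028145612277524688 ctr [0.538  0.1612 0.0728]
reproj 0.5990625459888861 0.7073059053603856
plain
[[0.514  0.3001 0.0849]
 [0.5147 0.2719 0.086 ]
 [0.535  0.3001 0.0734]
 [0.5355 0.2725 0.0728]
 [0.5556 0.3009 0.0612]
 [0.5563 0.2727 0.0611]]
uphill/row [-0.0208 -0.0004  0.0122] 0.0241212876336066 slope 30.282794791147612 yaw -178.81454966653718
across [-0.0007  0.028  -0.0001] 0.02804034105616662 ctr [0.5352 0.2864 0.0732]
reproj 0.6634473708562609 0.7811032392435209
nest holes tri
 [[ 0.6265 -0.2484  0.0077]
 [ 0.621  -0.1384  0.0078]
 [ 0.4311 -0.148   0.0092]
 [ 0.4387 -0.2596  0.0126]]
plane12 S [[ 0.6283 -0.2459  0.012 ]
 [ 0.6228 -0.1359  0.012 ]
 [ 0.4327 -0.1462  0.012 ]
 [ 0.4381 -0.2567  0.012 ]]
plane12 T [[ 0.626  -0.2489  0.012 ]
 [ 0.6206 -0.1398  0.012 ]
 [ 0.4311 -0.1488  0.012 ]
 [ 0.4394 -0.263   0.012 ]]
```

View pics/nest.png

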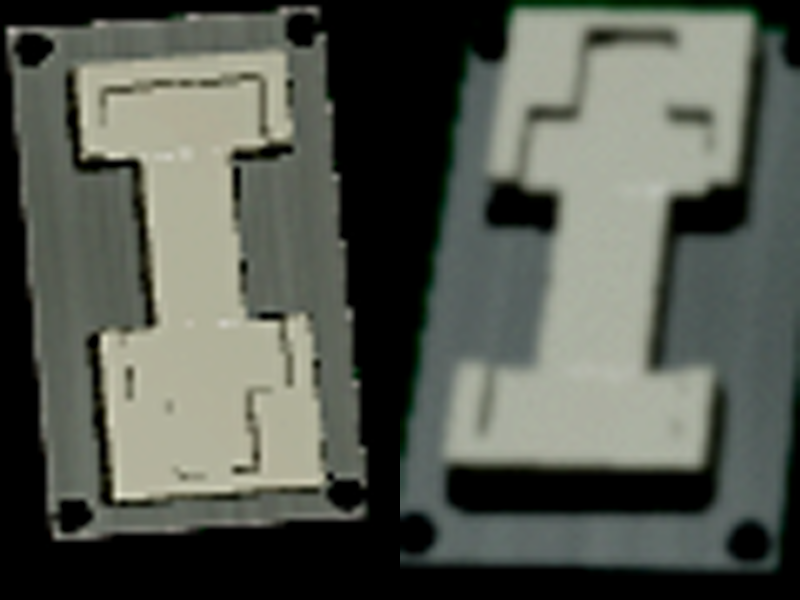

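The nest picture is clear: tongue slot at the bottom in top view (robot side), cut-away edges at top crop rows ~155 and ~325, scene crop rows ~185 and ~366. I compute the pocket centre from these corners and check IK.

```bash
cat >> h.py <<'E'
from scipy.spatial.transform import Rotation as Ro
def frame(yaw,tilt):
    """plate rotation: x at yaw (rad), rising by tilt, z out of face"""
    return Ro.from_euler('ZY',[yaw,-tilt])
def tool(Rp,flip):
    """tool orientation with z=-plate z, y=+-plate y"""
    M=Rp.as_matrix(); s=1 if flip else -1
    y=s*M[:,1]; z=-M[:,2]; return Ro.from_matrix(np.c_[np.cross(y,z),y,z])
E
python3 - <<'E'
from h import *
from bench import *
np.set_printoptions(precision=4,suppress=True)
T=pickle.load(open("top0.pkl","rb"));S=pickle.load(open("scene0.pkl","rb"))
k=6.6667
t=(np.array([(75,68),(285,55),(80,158),(292,148),(100,333),(305,318),(113,500),(323,487)])+.5)/k-.5+[364,182]
s=(np.array([(708,470),(445,465),(718,370),(455,362),(740,188),(488,182),(758,12),(512,8)])-[400,0]+.5)/k-.5+[184,202]
X=tri(T,S,t,s);print(X)
print("cut centre tri",X[2:6].mean(0)); print("cut centre T42",plane(T,t,.042)[2:6].mean(0),"S42",plane(S,s,.042)[2:6].mean(0))
mid=(X[::2]+X[1::2])/2; d=mid[3]-mid[0]; print("yaw",np.degrees(np.arctan2(d[1],d[0])), "lens",np.linalg.norm(np.diff(mid,axis=0),axis=1))
# IK check
yaw=np.radians(-178.75); 
for tilt in (30,20,10,0):
  for fl in(0,1):
    R=tool(frame(yaw,np.radians(tilt)),fl); P=frame(yaw,np.radians(30)).as_matrix()
    c=np.array([.5484,.1615,.0667])-.012*P[:,2]+.008*P[:,0]
    a=R.as_matrix()[:,2]
    out=[]
    for p in (c+.016*a, c+.016*a+.06*P[:,0], c-.08*a, c+.016*a+.06*P[:,0]+[0,0,.12]):
        q=kinematics.solve_ik(p,R.as_quat()); out.append(None if q is None else np.round(q,2).tolist())
    # nest
    R2=tool(frame(np.radians(-177),np.radians(tilt-30)),fl)
    for h in(0,.12):
        q=kinematics.solve_ik(np.array([.522,-.197,.02+h]),R2.as_quat()); out.append(None if q is None else np.round(q,2).tolist())
    print(tilt,fl,*out,sep="\n  ")
E
```

```text
[[ 0.6079 -0.1513  0.0342]
 [ 0.6117 -0.2368  0.0319]
 [ 0.5716 -0.1529  0.0344]
 [ 0.5743 -0.2394  0.0321]
 [ 0.5015 -0.1576  0.0321]
 [ 0.5059 -0.2414  0.0325]
 [ 0.4349 -0.1601  0.0384]
 [ 0.4384 -0.2449  0.0362]]
cut centre tri [ 0.5383 -0.1978  0.0328]
cut centre T42 [ 0.5374 -0.1978  0.042 ] S42 [ 0.5431 -0.194   0.042 ]
yaw -177.2033328241231 lens [0.0369 0.0694 0.0673]
30
  0
  [-0.43, 0.79, 0.25, 1.3, -0.27, 1.6, 1.46]
  [-0.47, 0.66, 0.26, 1.45, -0.26, 1.57, 1.44]
  [-0.4, 0.82, 0.27, 1.05, -0.27, 1.82, 1.44]
  [-0.49, 0.55, 0.3, 1.34, -0.24, 1.79, 1.41]
  [-0.29, 0.55, 0.76, 1.82, -0.45, 0.96, 2.3]
  [-0.43, 0.42, 0.94, 1.72, -0.37, 1.19, 2.24]
30
  1
  [-0.64, 0.86, 0.62, 1.31, -0.48, 1.65, -1.52]
  [-0.7, 0.72, 0.62, 1.47, -0.43, 1.62, -1.54]
  [-0.58, 0.89, 0.66, 1.07, -0.5, 1.86, -1.55]
  [-0.72, 0.61, 0.66, 1.35, -0.39, 1.83, -1.59]
  [-0.32, 0.57, 0.82, 1.82, -0.5, 0.97, -0.81]
  [-0.44, 0.43, 0.96, 1.72, -0.38, 1.19, -0.9]
20
  0
  [-0.47, 0.66, 0.27, 1.46, -0.24, 1.39, 1.44]
  [-0.52, 0.53, 0.28, 1.6, -0.22, 1.38, 1.42]
  [-0.46, 0.64, 0.29, 1.28, -0.23, 1.59, 1.43
[... 871 characters left out ...]
 0.32, 0.64, 1.62, -0.22, 1.44, -1.72]
  [-0.38, 0.4, 0.91, 2.12, -0.9, 0.63, -0.37]
  [-0.44, 0.12, 0.91, 2.02, -0.37, 0.77, -0.84]
0
  0
  [-0.58, 0.42, 0.28, 1.79, -0.14, 0.96, 1.36]
  [-0.63, 0.28, 0.29, 1.89, -0.1, 0.98, 1.29]
  [-0.6, 0.31, 0.3, 1.7, -0.1, 1.15, 1.33]
  [-0.66, 0.16, 0.31, 1.75, -0.05, 1.24, 1.26]
  [1.03, 0.31, -0.62, 2.2, -0.32, 0.24, 2.39]
  [1.09, 0.07, -0.64, 2.1, -0.4, 0.56, 2.38]
0
  1
  [-0.82, 0.46, 0.59, 1.8, -0.31, 0.97, -1.65]
  [-0.88, 0.31, 0.59, 1.9, -0.21, 0.99, -1.75]
  [-0.85, 0.34, 0.62, 1.71, -0.21, 1.16, -1.72]
  [-0.9, 0.17, 0.58, 1.76, -0.1, 1.24, -1.84]
  [-0.15, 0.3, 0.68, 2.25, -1.22, 0.47, 0.02]
  [-0.7, -0.01, 1.19, 2.16, -0.48, 0.58, -0.68]
```

```bash
python3 - <<'E'
from h import *
np.set_printoptions(precision=4,suppress=True)
T=pickle.load(open("top0.pkl","rb"));S=pickle.load(open("scene0.pkl","rb"))
tp=np.array([(249.88,226.58),(261.03,226.03),(250.17,219.0),(261.14,218.61),(250.42,211.66),(261.33,211.23)])
sp=np.array([(383.68,234.08),(370.38,233.56),(383.05,245.39),(369.95,244.84),(382.57,256.76),(369.39,256.04)])
z=tri(T,S,tp,sp)[:,2]
for dz in(0,.003,.006):
    f=lambda c,p:np.mean([plane(c,p[i],z[i]+dz)[0] for i in range(6)],0)
    print(dz,"T",f(T,tp),"S",f(S,sp))
for c in(T,S):
    K,R,t=cam(c);print("cam",(-R.T@t).ravel())
E
```

```text
0 T [0.538  0.1597 0.0728] S [0.5379 0.1626 0.0728]
0.003 T [0.5376 0.1594 0.0758] S [0.5395 0.1624 0.0758]
0.006 T [0.5373 0.1591 0.0788] S [0.5411 0.1621 0.0788]
cam [0.3542 0.0202 1.4724]
cam [1.1073 0.0862 1.1224]
```

```bash
cat >> h.py <<'E'
PS=frame(np.radians(-178.72),np.radians(30)); MS=PS.as_matrix()
TOPC=np.array([.5491,.1611,.0708]); UNDER=TOPC-.012*MS[:,2]
SG=.008; DEP=.016
RS=tool(PS,1); GR=UNDER+SG*MS[:,0]-DEP*MS[:,2]   # TCP at grasp
NEST=np.array([.5386,-.1963,.034]); PN=frame(np.radians(-177.15),0); MN=PN.as_matrix(); RN=tool(PN,1)
SEAT=NEST+SG*MN[:,0]-DEP*MN[:,2]
E
python3 - <<'E'
from h import *
from bench import *
np.set_printoptions(precision=4,suppress=True)
manip.reach(GR+.13*MS[:,2],RS.as_quat())
manip.movel(GR+.05*MS[:,2],rate=.2)
s=sensors.sense();print(s["t"],s["eef_pos"],s["wrist_force"])
I=np.hstack([cv2.resize(camera(n)["image"][y:y+120,x:x+80],(400,600),interpolation=cv2.INTER_CUBIC) for n,x,y in(("top",215,160),("scene",335,180))])
cv2.imwrite("pics/pre.png",I)
E
```

```text
2.6417 [0.5534 0.1621 0.0948] [0.6477 0.2241 1.2738]
```

View pics/pre.png

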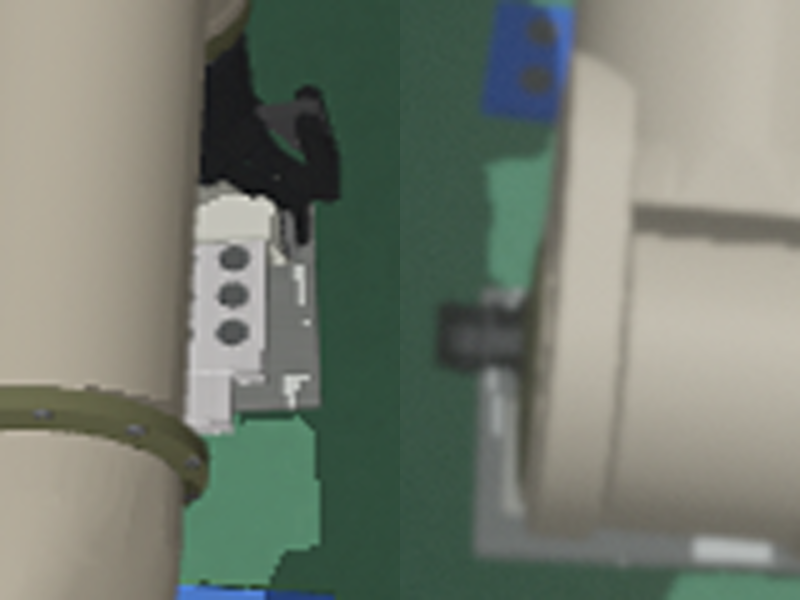

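The view is partly hidden by the arm. The -y finger hangs clear, right of the plate's edge (top crop 300,230). I go in with contact watch.

```bash
python3 - <<'E'
from h import *
from bench import *
np.set_printoptions(precision=4,suppress=True)
def rep(m):
    s=sensors.sense();print(m,round(s["t"],2),s["eef_pos"],"F",s["wrist_force"],"M",s["moment"],"op",round(s["opening"],4),"ff",s["finger_force"])
hit=manip.movel(GR,rate=.06,contact_N=6);rep(f"down hit={hit}")
if not hit:
    fingers.close_gripper(f_grip=25);rep("closed")
E
```

```text
down hit=False 3.73 [0.5285 0.1606 0.0509] F [-0.9793 -0.2294 -0.5176] M [-0.0056 -0.5242  0.0528] op 0.9999 ff 0.0
closed 4.08 [0.5286 0.1608 0.051 ] F [ 1.3243 -0.0094  3.1765] M [ 0.2486 -0.474  -0.1366] op 0.6991 ff 28.282847106456757
```

Gripped at 60 mm opening with no side force. Now I pull uphill.

```bash
python3 - <<'E'
from h import *
from bench import *
np.set_printoptions(precision=4,suppress=True)
def rep(m):
    s=sensors.sense();print(m,round(s["t"],2),s["eef_pos"],"F",s["wrist_force"],"M",s["moment"],"op",round(s["opening"],4),"ff",s["finger_force"])
fingers.close_gripper(f_grip=60);rep("grip60")
p=GR
for d in(.004,.020,.040,.058):
    hit=manip.movel(GR+d*MS[:,0],rate=.06,contact_N=25);rep(f"{d} {hit}")
    if hit: break
else:
    manip.movel(GR+.058*MS[:,0]+.03*MS[:,2],rate=.1);rep("lift")
    manip.movel(GR+.058*MS[:,0]+.03*MS[:,2]+[0,0,.08],rate=.15);rep("up")
E
```

```text
grip60 4.3 [0.5287 0.1608 0.0511] F [0.4984 0.6458 5.5689] M [ 0.2135 -0.3702 -0.051 ] op 0.6904 ff 65.46780824661255
0.004 False 4.55 [0.5255 0.1604 0.053 ] F [5.173  0.3067 4.7649] M [ 0.1208 -0.9506 -0.1059] op 0.6914 ff 65.56851625442505
0.02 False 4.97 [0.5111 0.1599 0.0613] F [ 2.11   -0.7266  9.495 ] M [-0.1179 -0.1231  0.0535] op 0.6894 ff 65.76632380485535
0.04 False 5.45 [0.4939 0.1597 0.0711] F [ 4.1328 -0.5601  9.3879] M [-0.0943 -0.3282  0.0333] op 0.6947 ff 65.79979062080383
0.058 False 5.9 [0.4781 0.1594 0.0798] F [ 2.9079 -1.4354  8.1987] M [-0.0634 -0.4629  0.0439] op 0.6964 ff 65.69347143173218
lift 6.35 [0.4924 0.1598 0.1046] F [-0.9621 -0.5509 -3.4871] M [ 0.0041 -0.8326  0.0211] op 0.6969 ff 64.80842471122742
up 7.03 [0.4925 0.16   0.1847] F [-0.2753  0.2464 -3.2863] M [ 0.0357 -0.8528 -0.0173] op 0.6875 ff 64.80848908424377
```

```bash
python3 - <<'E'
from h import *
from bench import *
np.set_printoptions(precision=4,suppress=True)
manip.reach(SEAT+[0,0,.10],RN.as_quat())
manip.movel(SEAT+[0,0,.035],RN.as_quat(),rate=.15)
manip.wait(.3)
s=sensors.sense();print(s["t"],s["eef_pos"]-SEAT,s["wrist_force"],s["opening"],(Ro.from_quat(s["tool_rot"])*RN.inv()).as_rotvec(degrees=True))
I=[]
for n,x,y in(("top",355,175),("scene",165,195)):
    c=camera(n);pickle.dump(c,open(n+"1.pkl","wb"));I.append(cv2.resize(c["image"][y:y+100,x:x+67],(400,600),interpolation=cv2.INTER_CUBIC))
cv2.imwrite("pics/hover.png",np.hstack(I))
E
```

```text
9.275 [ 0.0005 -0.0002  0.0358] [-1.0179  0.2378 -3.0261] 0.6924741405766222 [-0.0085 -0.0803  0.005 ]
```

View pics/hover.png

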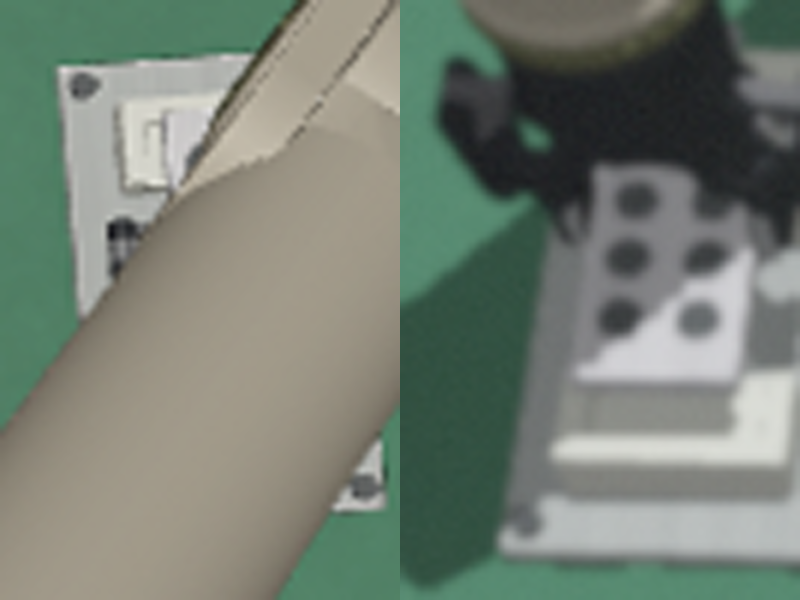

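The held plate is level over the nest. The top view shows its far-left corner (crop 165,108). The scene view shows three well pairs. I compare both with the prediction.

```bash
python3 - <<'E'
from h import *
np.set_printoptions(precision=4,suppress=True)
T=pickle.load(open("top1.pkl","rb"));S=pickle.load(open("scene1.pkl","rb"))
W=lambda l:NEST+np.array([.0005,-.0002,.0358])+np.array(l)@MN.T
D=np.array([.0012,.0015,0])
print("T corner pred",proj(T,[W([-.06,-.03,.012])-D,W([-.06,-.03,.0])-D]),"obs",np.array([165,108])/6+[355,175])
print("T rim far-left outer: pred42 from first pic",(np.array([75,68])+.5)/6.6667+[364,182],"now",np.array([120,100])/6+[355,175])
wl=[[x,y,.012] for x in(-.036,-.012) for y in(-.014,.014)]
print("S wells pred",proj(S,[W(l)+D for l in wl]))
obs=np.array(darks(S["image"],192,222,224,252,thr=105,amin=5));print("S dark",obs)
print("S end corners pred",proj(S,[W([-.06,-.03,.012])+D,W([-.06,.03,.012])+D,W([-.06,-.03,0])+D,W([-.06,.03,0])+D]),"obs",np.array([[740,385],[575,378],[735,432],[570,430]])/6+[165-400/6,195])
J=S["image"][215:260,185:225]
# plate heights: well tri
print((-W([0,0,0])+0))
E
```

```text
T corner pred [[381.3921 193.0006]
 [380.8072 193.8086]] obs [382.5 193. ]
T rim far-left outer: pred42 from first pic [375.3249 192.2749] now [375.     191.6667]
S wells pred [[214.7307 247.6955]
 [201.6009 247.3672]
 [216.0875 237.7862]
 [203.087  237.4676]]
S dark [[204.153  227.9238  41.3125]
 [202.7119 237.5803  43.3125]
 [215.5348 237.2357  31.1875]
 [201.1204 247.1667  37.0625]]
S end corners pred [[220.9325 257.9988]
 [192.5145 257.274 ]
 [221.8121 260.5614]
 [193.6444 259.8393]] obs [[221.6667 259.1667]
 [194.1667 258.    ]
 [220.8333 267.    ]
 [193.3333 266.6667]]
[-0.5391  0.1965 -0.0698]
```

Everything agrees within about 1 mm; the plate sits about 1 mm too far towards -y. I correct that and lower with contact watch.

```bash
python3 - <<'E'
from h import *
from bench import *
np.set_printoptions(precision=4,suppress=True)
def rep(m):
    s=sensors.sense();print(m,round(s["t"],2),s["eef_pos"]-SEAT,"F",s["wrist_force"],"M",s["moment"],"op",round(s["opening"],4))
o=np.array([0,.001,0])
manip.movel(SEAT+o+[0,0,.018],RN.as_quat(),rate=.08);rep("a")
hit=manip.movel(SEAT+o+[0,0,-.008],RN.as_quat(),rate=.03,contact_N=7);rep(f"down {hit}")
E
```

```text
a 9.74 [-0.0007  0.0013  0.017 ] F [-0.0279 -0.7428 -2.624 ] M [-0.0082 -0.0119 -0.0026] op 0.6875
down True 10.35 [-0.      0.0011  0.0007] F [-2.1717  1.0053  6.6666] M [0.1889 0.3626 0.0189] op 0.6884
```

Contact came 0.7 mm from the expected seat height. I check with a picture and a small press.

```bash
python3 - <<'E'
from h import *
from bench import *
np.set_printoptions(precision=4,suppress=True)
def rep(m):
    s=sensors.sense();print(m,round(s["t"],2),s["eef_pos"]-SEAT,"F",s["wrist_force"],"M",s["moment"],"op",round(s["opening"],4))
p=sensors.sense()["eef_pos"]
h=manip.movel(p+[0,0,-.003],rate=.02,contact_N=12);rep(f"press {h}")
I=[]
for n,x,y in(("top",355,175),("scene",165,195)):
    c=camera(n);pickle.dump(c,open(n+"2.pkl","wb"));I.append(cv2.resize(c["image"][y:y+100,x:x+67],(400,600),interpolation=cv2.INTER_CUBIC))
cv2.imwrite("pics/seat.png",np.hstack(I))
E
```

```text
press True 10.56 [-0.      0.0011  0.0008] F [-3.285   1.788   8.4994] M [0.0778 0.4332 0.0341] op 0.6873
```

View pics/seat.png

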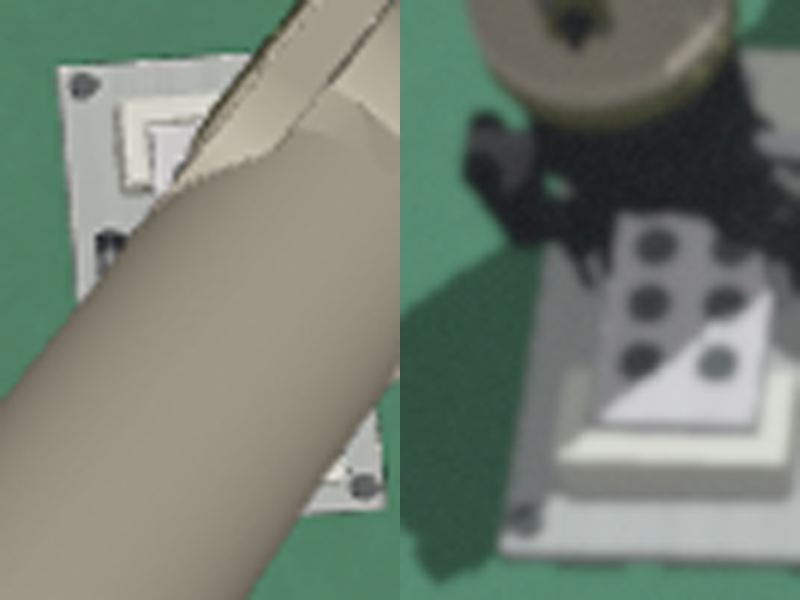

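The plate end lies inside the rim with even side gaps (crop 600–755 within 557–798) and only a thin lip above it. I let go, retreat and verify.

```bash
python3 - <<'E'
from h import *
from bench import *
np.set_printoptions(precision=4,suppress=True)
fingers.let_go();manip.wait(.2)
p=sensors.sense()["eef_pos"]
manip.movel(p+[0,0,.15],RN.as_quat(),rate=.15)
manip.reach([.30,.45,.28],tool(frame(np.radians(-178),0),1).as_quat())
s=sensors.sense();print(s["t"],s["eef_pos"],s["wrist_force"])
I=[]
for n,x,y in(("top",355,175),("scene",165,195)):
    c=camera(n);pickle.dump(c,open(n+"3.pkl","wb"));cv2.imwrite(f"pics/{n}3.png",c["image"]);I.append(cv2.resize(c["image"][y:y+100,x:x+67],(400,600),interpolation=cv2.INTER_CUBIC))
cv2.imwrite("pics/done.png",np.hstack(I))
T=pickle.load(open("top3.pkl","rb"));S=pickle.load(open("scene3.pkl","rb"))
D=np.array([.0012,.0015,0]); W=[NEST+np.array([x,y,.012])@MN.T for x in(-.036,-.012,.012,.036) for y in(-.014,.014)]
for c,d,b in((T,-D,(380,198,408,244)),(S,D,(198,216,230,260))):
    P=proj(c,W+d); o=np.array(darks(c["image"],*b,thr=115,amin=5))[:,:2]
    print(np.c_[P,[o[np.argmin(np.hypot(*(o-q).T))]-q for q in P]])
E
```

```text
14.8583 [0.301  0.4492 0.2799] [ 0.09   -0.3882  0.6863]
[[386.4363 204.0991  -0.0473   0.1388]
 [397.0044 203.3377  -0.0319   0.1448]
 [387.2364 213.1023   0.0301   0.075 ]
 [397.8231 212.3361   0.0965   0.1222]
 [388.0394 222.1378   0.1692   0.0237]
 [398.6447 221.3667   0.1938   0.1531]
 [388.8453 231.2057   0.2092   0.2057]
 [399.4692 230.4296   0.1977   0.1325]]
[[217.5725 255.1995   0.1607  -0.0937]
 [204.7808 254.8749   0.155   -0.0537]
 [218.867  245.4719   0.0043  -0.0409]
 [206.198  245.1566   0.0157   0.0134]
 [220.1367 235.9305  -0.0542  -0.0955]
 [207.5882 235.6242  -0.1006  -0.0227]
 [221.3823 226.5702  -0.1441  -0.0643]
 [208.952  226.2725  -0.0574   0.0569]]
```

View pics/done.png

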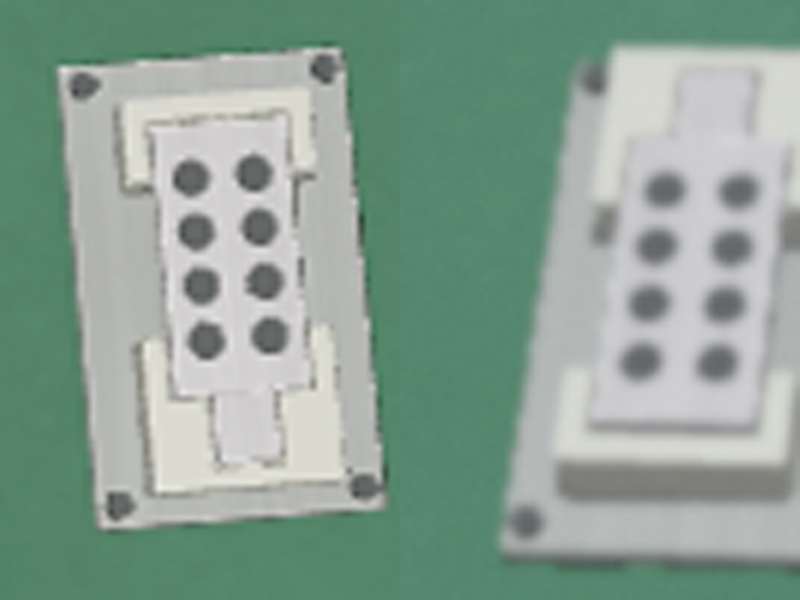

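View pics/scene3.png

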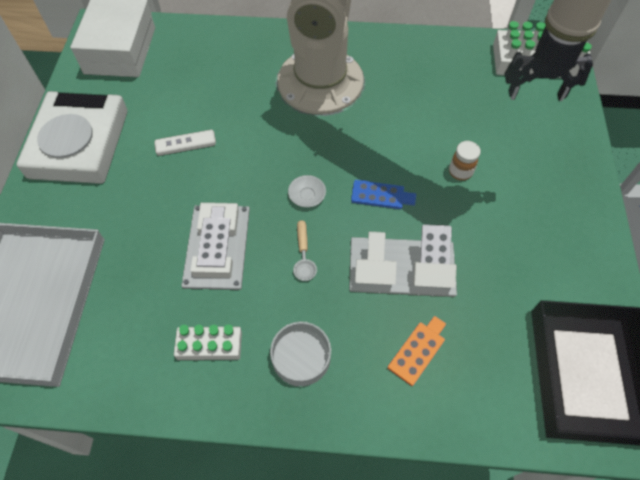

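The plate is flat in the pocket with its tongue in the slot. All wells lie within 0.3 px of their predicted places in both views. The plain plate (435,243) and the bystanders have not moved.

```bash
python3 -c "
from bench import hand_in
print(hand_in())"
```

```text
the job is handed in; nothing more can be done
None
```

The tongue plate is seated flat, wells up, in the white nest and released; the plain plate and bystanders are where they were, and the job was handed in at about 15 s of the 42 s allowed.

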